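# Weigh two sample bottles on the balance and set the heavier in the tray

### The arm

A 6-joint arm with a two-finger parallel gripper is mounted at the origin on the work surface. World frame = base frame: x ahead of the robot, y to its left, z up, the work surface at z = 0. Lengths are in m, angles in rad, forces in N, time in s.
With the tool pointing down it reaches from about 0.35 to 0.775 m from the base axis. Payload 5.5 kg.
Tool frame: the origin (TCP) lies at the very end of the fingers, on their centre line; the grasp point (between the pads) lies behind it (env.hold_point_z is the z of the grasp point in the tool frame, in m); z points along the fingers, y is the line along which they close (so a half turn about z gives the same grasp; the last joint's range is limited). The gripper opens to 85 mm and grips with 20 to 120 N. Pads are 22 mm wide; open, the fingers measure 114 mm over their backs; the gripper's body (76 mm by 85 mm) begins 54 mm behind the grasp point. The pads swing forward as they close: fully open they stand 13 mm farther back than shut.
Start: joints at [1.075, 0.313, 0.046, 1.304, 0, 1.431], TCP at [0.2, 0.539, 0.231] pointing down, gripper open.
Joint ranges: [-2.76, 2.76], [-0.86, 1.69], [-1.03, 1.26], [-2.2, 2.34], [-1.47, 1.5], [-3.14, 3.14]. Speed limits (rad/s): [2.57, 2.57, 3.14, 3.14, 3.14, 3.14].

### API

Orientations are given as a unit quaternion [w, x, y, z].
In Python, from workcell import env gives the robot as it stands.
- The arm moves only by the tool arm_command, never from a script. Its argument "rows" is a list of rows, each an object with "delta_pos": the shift along the tool's x, y, z scaled (see below), a list of three; "rot": the turn, a rotation vector about the tool's x, y, z scaled (see below), a list of three; "fingers": the closure, from 0 (fully open) to 1 (shut). A call has 1 to 20 rows; each row shifts and turns the commanded pose from where the row before left it, along the tool's axes as they then stand; what a row does not reach is not made up. The controller multiplies each number of a shift by 0.02 m and each number of a turn by 360 degrees. A row lasts 1/10 s, in which the tool goes at most 50 mm and 8.59 degrees, less where a joint would pass 70% of its speed; a pose out of reach is approached as far as the arm can. A call with a number of a shift or a turn outside -1 to 1 is refused whole. A call with a gripper value outside its range is refused whole. The fingers move at their own pace and stop on an object; "squeeze" is the grip in N (left out, the last holds). Time passes only in rows, so rows that do not move let the fingers close. It gives the time, the measured TCP pose, the force and the opening at its end, in the units of the state.
- env.get_state(): the state, without advancing time (a new reading comes with each control period).
- env.read_camera(name): name is "side" or "top"; returns (picture, depth): 480x640x3 uint8, blue, green, red; 480x640 float32, m along the optical axis (not along the pixel's ray), 0 where there is no reading.
- env.get_calibration(name): a dict with "mtx" (3x3 intrinsics, pixels), "R" (3x3) and "t" (3): a world point X has camera coordinates R X + t. Camera axes: x right, y down, z forward; pixel columns grow to the right and rows downward; lengths in m; the calibration is good to about 2 mm. A picture is of the moment at which its call begins. get_calibration takes no time and is no camera call.
- env.hand_in(): hands the job in, once; it reports no verdict.
The state is a dict: "clock": time; "joint_pos": joint angles; "qvel": joint speeds; "tau": joint torques, N m; "tcp_pos": TCP position; "orientation": TCP orientation; "wrist_force": force on the tool from outside, world axes, zero at the start; "ft_torque": the same for the moment, N m; "finger_gap": finger opening in m.
Only numpy, scipy, OpenCV 4.12 (cv2) and the standard library are available. Lean on these libraries where they do the work, as an engineer would, in place of code of your own. Each camera call takes 0.05 s, during which the arm holds its last target. There are 200 camera calls.

### The job

Compare the two brown bottles with red caps on the two-pan balance: stand one well on each pan, let go and see which pan sinks. Then move the heavier bottle to the green tray, and leave the lighter one standing on its pan. Keep both bottles upright.

Things in the scene. Friction and masses are not known exactly. Their poses are not given: they have to be found in the camera images.
- bottle_1: First brown opaque bottle with a red cap, a sealed solid metal sample inside. Body 56 mm in diameter up to 46 mm, neck 32 mm at 57 to 64 mm, round cap 38 mm in diameter from 64 to 92 mm (top), good to grip from above. Origin: centre of the underside, z up. 0.1 to 0.3 kg; either red-capped bottle may be the heavier, by 80 g or more.
- bottle_2: Second brown opaque bottle with a red cap, a sealed solid metal sample inside. Body 56 mm in diameter up to 46 mm, neck 32 mm at 57 to 64 mm, round cap 38 mm in diameter from 64 to 92 mm (top), good to grip from above. Origin: centre of the underside, z up. 0.1 to 0.3 kg; either red-capped bottle may be the heavier, by 80 g or more. Looks like the first.
- balance: Fixed equal-arm balance, blue base. Origin: underside of the base, on the bench. Two flat rimless steel pans, 130 mm in diameter, stay level; centres at its own y = +110 and -110 mm, x = 0. Pan tops 90 mm high when empty (1 N pushes one down); the heavier side sinks to 78, the other rises to 102 mm, in about half a second. Scale plate between them to 135 mm high.
- tray: Shallow square green tray fixed on the bench, 170 x 170 mm outside, 18 mm high, walls and floor 5 mm thick, open on top. Origin: centre of its underside, so the inner floor is 5 mm above it.

How it is judged:
On the way:
1. The two red-capped bottles stand upright on opposite pans, one on each, released and at rest ((((x of bottle_1 in the frame of balance between -0.037 and 0.037 m and y of bottle_1 in the frame of balance between 0.073 and 0.147 m and z of bottle_1 in the frame of balance between 0.07 and 0.11 m and contact force between bottle_1 and balance above 0.3 N and angle between bottle_1's own z axis and vertical below 0.17 rad and linear speed of bottle_1 below 0.03 m/s and contact force between the fingers and bottle_1 below 0.1 N) and (x of bottle_2 in the frame of balance between -0.037 and 0.037 m and y of bottle_2 in the frame of balance between -0.147 and -0.073 m and z of bottle_2 in the frame of balance between 0.07 and 0.11 m and contact force between bottle_2 and balance above 0.3 N and angle between bottle_2's own z axis and vertical below 0.17 rad and linear speed of bottle_2 below 0.03 m/s and contact force between the fingers and bottle_2 below 0.1 N)) or ((x of bottle_1 in the frame of balance between -0.037 and 0.037 m and y of bottle_1 in the frame of balance between -0.147 and -0.073 m and z of bottle_1 in the frame of balance between 0.07 and 0.11 m and contact force between bottle_1 and balance above 0.3 N and angle between bottle_1's own z axis and vertical below 0.17 rad and linear speed of bottle_1 below 0.03 m/s and contact force between the fingers and bottle_1 below 0.1 N) and (x of bottle_2 in the frame of balance between -0.037 and 0.037 m and y of bottle_2 in the frame of balance between 0.073 and 0.147 m and z of bottle_2 in the frame of balance between 0.07 and 0.11 m and contact force between bottle_2 and balance above 0.3 N and angle between bottle_2's own z axis and vertical below 0.17 rad and linear speed of bottle_2 below 0.03 m/s and contact force between the fingers and bottle_2 below 0.1 N)))), for 0.4 s.
At the end, for the whole second after the job is handed in: The heavier red-capped bottle stands upright (within 10 degrees) on the floor of the green tray, wholly inside it, and the lighter stands upright on one pan, its centre within 37 mm of the pan's centre along each axis of the balance; both released and at rest ((((x of bottle_1 in the frame of tray between -0.054 and 0.054 m and y of bottle_1 in the frame of tray between -0.054 and 0.054 m and z of bottle_1 in the frame of tray between 0 and 0.012 m and contact force between bottle_1 and tray above 1.8 N and angle between bottle_1's own z axis and vertical below 0.17 rad and linear speed of bottle_1 below 0.03 m/s) and ((x of bottle_2 in the frame of balance between -0.037 and 0.037 m and y of bottle_2 in the frame of balance between 0.073 and 0.147 m and z of bottle_2 in the frame of balance between 0.07 and 0.11 m and contact force between bottle_2 and balance above 0.3 N and angle between bottle_2's own z axis and vertical below 0.17 rad and linear speed of bottle_2 below 0.03 m/s and contact force between the fingers and bottle_2 below 0.1 N) or (x of bottle_2 in the frame of balance between -0.037 and 0.037 m and y of bottle_2 in the frame of balance between -0.147 and -0.073 m and z of bottle_2 in the frame of balance between 0.07 and 0.11 m and contact force between bottle_2 and balance above 0.3 N and angle between bottle_2's own z axis and vertical below 0.17 rad and linear speed of bottle_2 below 0.03 m/s and contact force between the fingers and bottle_2 below 0.1 N))) or ((x of bottle_2 in the frame of tray between -0.054 and 0.054 m and y of bottle_2 in the frame of tray between -0.054 and 0.054 m and z of bottle_2 in the frame of tray between 0 and 0.012 m and contact force between bottle_2 and tray above 1.8 N and angle between bottle_2's own z axis and vertical below 0.17 rad and linear speed of bottle_2 below 0.03 m/s) and ((x of bottle_1 in the frame of balance between -0.037 and 0.037 m and y of bottle_1 in the frame of balance between 0.073 and 0.147 m and z of bottle_1 in the frame of balance between 0.07 and 0.11 m and contact force between bottle_1 and balance above 0.3 N and angle between bottle_1's own z axis and vertical below 0.17 rad and linear speed of bottle_1 below 0.03 m/s and contact force between the fingers and bottle_1 below 0.1 N) or (x of bottle_1 in the frame of balance between -0.037 and 0.037 m and y of bottle_1 in the frame of balance between -0.147 and -0.073 m and z of bottle_1 in the frame of balance between 0.07 and 0.11 m and contact force between bottle_1 and balance above 0.3 N and angle between bottle_1's own z axis and vertical below 0.17 rad and linear speed of bottle_1 below 0.03 m/s and contact force between the fingers and bottle_1 below 0.1 N))))); the robot touches nothing.
It fails at once if A red-capped bottle is tipped over (more than 35 degrees) (angle between any of bottle_1, bottle_2's own z axis and vertical above 0.61 rad).
It also fails if it takes over 61 s, if anything falls off the work surface, if the arm or the gripper's body presses on something with over 40 N, if the wrist force passes 120 N, or if a joint passes its speed limit or range.

## Working session

There is one attempt and no reset: what is moved stays moved. The work goes in short steps, Python scripts to look and compute and a tool call to move; the robot and the scene stay as the last step left them, time stands still between calls to the robot, and variables do not carry over. Pictures are saved under pics/ and viewed, on a budget of 10 in all, crops included, one or two more only if the job needs it, and the job is handed in when it is done.

Besides the shell and the picture viewer there is one more tool, called after "Call:" by a JSON object that holds its "name" and its "arguments". arm_command: Moves the arm, as the interface text tells. Shifts and turns lie within -1 to 1; 1 stands for 0.02 m of shift or 360 degrees of turn. Its arguments: {"type":"object","properties":{"rows":{"type":"array","items":{"type":"object","properties":{"delta_pos":{"type":"array","items":{"type":"number","minimum":-1,"maximum":1}},"rot":{"type":"array","items":{"type":"number","minimum":-1,"maximum":1}},"fingers":{"type":"number"}}}},"squeeze":{"type":"number"}},"required":["rows"]}

```bash
mkdir -p pics; ls
python3 - <<'E'
from workcell import env
import cv2,numpy as np
print(env.get_state(), env.hold_point_z)
for n in("top","side"):
    p,d=env.read_camera(n); cv2.imwrite(f"pics/{n}0.png",p); np.save(f"{n}0d.npy",d)
    print(n,{k:np.round(v,3).tolist() for k,v in env.get_calibration(n).items()})
E
```

```text
pics
{'clock': 0.0, 'joint_pos': array([1.07537662e+00, 3.13999901e-01, 4.49288465e-02, 1.30362027e+00,
       4.28450445e-05, 1.43119561e+00]), 'qvel': array([-0.00091111,  0.0003644 , -0.00040646, -0.00165335,  0.00033185,
        0.00197817]), 'tau': array([ 3.79878220e-04, -4.80622494e+01,  2.98537552e+01,  1.93137926e-02,
       -3.52469567e-05, -1.38656685e-05]), 'tcp_pos': array([0.20004265, 0.53850175, 0.23038868]), 'orientation': array([-3.16163324e-04,  1.76972397e-01,  9.84215359e-01, -8.93451772e-04]), 'wrist_force': array([ 0.0071939 , -0.22836505,  0.04240083]), 'ft_torque': array([-0.00406133, -0.00970269, -0.00543749]), 'finger_gap': 0.08555091816323636} -0.0187
top {'mtx': [[547.275, 0.0, 325.481], [0.0, 547.275, 227.094], [0.0, 0.0, 1.0]], 'R': [[0.02, -1.0, 0.014], [-0.998, -0.021, -0.065], [0.065, -0.013, -0.998]], 't': [-0.004, 0.511, 1.317]}
side {'mtx': [[563.625, 0.0, 311.064], [0.0, 563.625, 229.873], [0.0, 0.0, 1.0]], 'R': [[0.714, -0.7, -0.005], [-0.507, -0.512, -0.693], [0.482, 0.498, -0.721]], 't': [-0.367, 0.306, 1.149]}
```

View pics/top0.png

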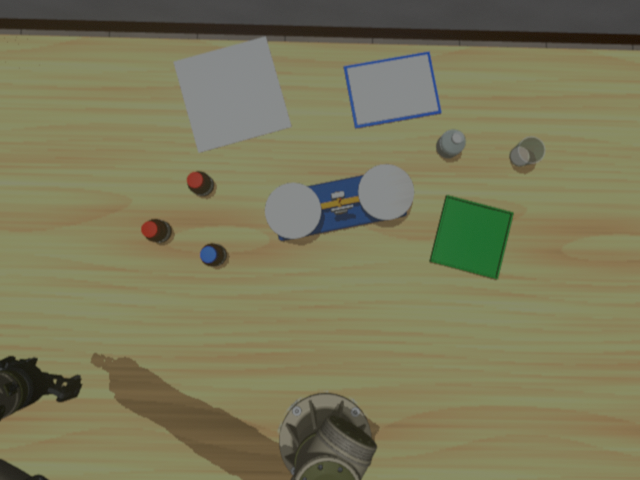

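View pics/side0.png

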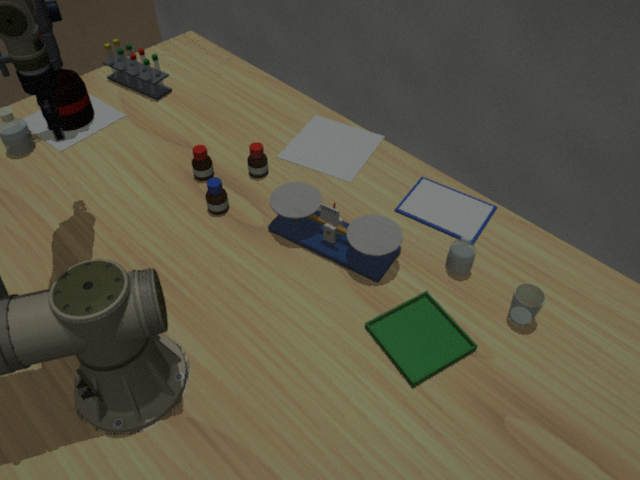

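The top view shows red caps at about (196,181) and (150,230), and a blue-capped decoy at (209,255). The pans are at (293,211) and (386,192), and the tray at (472,237). The side view agrees.

```bash
cat > h.py <<'E'
from workcell import env
import cv2,numpy as np
def ray(n,uv,z):
    c=env.get_calibration(n);R,t=np.array(c["R"]),np.array(c["t"]).ravel()
    d=R.T@np.linalg.solve(np.array(c["mtx"]),[uv[0],uv[1],1.]); o=-R.T@t
    return o+d*(z-o[2])/d[2]
def blobs(m,amin,amax=1e9):
    k,l,s,c=cv2.connectedComponentsWithStats(m.astype(np.uint8))
    return [(c[i],s[i,4],s[i]) for i in range(1,k) if amin<s[i,4]<amax]
def redmask(p):
    h=cv2.cvtColor(p,cv2.COLOR_BGR2HSV); return ((h[...,0]<8)|(h[...,0]>172))&(h[...,1]>170)&(h[...,2]>90)
E
python3 - <<'E'
from h import *
for n in("top","side"):
    p=cv2.imread(f"pics/{n}0.png");h=cv2.cvtColor(p,cv2.COLOR_BGR2HSV)
    for c,a,s in blobs(redmask(p),60,1500): print(n,"red",c.round(1),a,s,ray(n,c,.088 if n=="top" else .08).round(4))
    g=(h[...,0]>45)&(h[...,0]<75)&(h[...,1]>150)
    for c,a,s in blobs(g,1500):
        print(n,"green",c.round(1),a,ray(n,c,.012).round(4))
        r=cv2.minAreaRect(np.argwhere(g)[:,::-1].astype(np.float32)); print(np.array([ray(n,q,.018)[:2] for q in cv2.boxPoints(r)]).round(3).tolist())
    w=(h[...,1]<60)&(h[...,2]>100)
    for c,a,s in blobs(w,1000,8000): print(n,"white",c.round(1),a,s,ray(n,c,.09).round(4))
E
```

```text
top red [194.  179.8] 148 [188 173  15  15 148] [0.6097 0.3136 0.088 ]
top red [149.2 228.9] 197 [142 221  15  17 197] [0.4938 0.412  0.088 ]
top green [470.3 237.2] 4301 [ 0.4943 -0.3487  0.012 ]
[[0.434, -0.249], [0.594, -0.288], [0.556, -0.451], [0.397, -0.411]]
top white [392.   89.2] 4653 [ 347   55   91   70 4653] [ 0.8337 -0.1417  0.09  ]
top white [386.4 191.4] 2529 [ 358  164   76   56 2529] [ 0.5924 -0.1316  0.09  ]
top white [292.3 210. ] 2537 [ 264  182   57   57 2537] [0.5443 0.0849 0.09  ]
top white [309.  412.4] 1104 [ 278  395   85   52 1104] [0.0877 0.0363 0.09  ]
side red [255.7 146.3] 80 [250 143  13   8  80] [0.6195 0.3247 0.08  ]
side red [198.8 148.7] 81 [193 145  13   8  81] [0.5016 0.4267 0.08  ]
side white [ 91.9 123.2] 1067 [  45   93   81   59 1067] [0.3483 0.7268 0.09  ]
side white [331.4 147.7] 4157 [ 277  115  108   68 4157] [0.7531 0.1645 0.09  ]
side white [446.8 208.7] 3022 [ 399  179   94   62 3022] [ 0.7806 -0.1977  0.09  ]
side white [295.9 198.4] 1385 [ 269  181   70   36 1385] [0.5465 0.0858 0.09  ]
side white [374.1 233.4] 1674 [ 347  214   56   41 1674] [ 0.5936 -0.1285  0.09  ]
```

```bash
cat >> h.py <<'E'
def cloud(n,d):
    c=env.get_calibration(n);R,t=np.array(c["R"]),np.array(c["t"]).ravel();K=np.array(c["mtx"])
    v,u=np.indices(d.shape); P=np.stack([(u-K[0,2])/K[0,0]*d,(v-K[1,2])/K[1,1]*d,d],-1)
    X=(P-t)@R; X[d<=0]=np.nan; return X
E
python3 - <<'E'
from h import *
for n in("top","side"):
    X=cloud(n,np.load(f"{n}0d.npy"))
    for nm,c,r,z0,z1 in[("far",(.612,.317),.05,.085,.1),("near",(.495,.415),.05,.085,.1),("blue",(.43,.27),.06,.06,.12),("panL",(.545,.085),.075,.083,.097),("panR",(.593,-.13),.075,.083,.097)]:
        m=(np.hypot(X[...,0]-c[0],X[...,1]-c[1])<r)&(X[...,2]>z0)&(X[...,2]<z1)
        q=X[m]; 
        if len(q): print(n,nm,len(q),q.mean(0).round(4),((q.min(0)+q.max(0))/2).round(4),np.ptp(q,0).round(4))
E
```

```text
top far 213 [0.609  0.3118 0.0907] [0.6092 0.3115 0.0908] [0.037  0.037  0.0112]
top near 215 [0.4928 0.4115 0.0906] [0.4926 0.4118 0.0919] [0.035  0.0386 0.0132]
top blue 245 [0.438  0.2737 0.0893] [0.4383 0.2752 0.0786] [0.0351 0.0368 0.0371]
top panL 2433 [0.5428 0.0843 0.0895] [0.5436 0.0845 0.0899] [0.1281 0.1273 0.0137]
top panR 2414 [ 0.591  -0.1301  0.0899] [ 0.5912 -0.1298  0.09  ] [0.1269 0.1278 0.0136]
side far 118 [0.6102 0.3095 0.0922] [0.6114 0.3112 0.0917] [0.0368 0.0434 0.0135]
side near 121 [0.4932 0.4092 0.0921] [0.4935 0.4133 0.0914] [0.0344 0.0429 0.0123]
side blue 238 [0.4363 0.2697 0.0847] [0.439  0.2753 0.0789] [0.0376 0.0423 0.0378]
side panL 1531 [0.5427 0.0822 0.0912] [0.5442 0.0852 0.0905] [0.133  0.1321 0.0127]
side panR 1839 [ 0.5906 -0.132   0.0915] [ 0.5932 -0.1308  0.0902] [0.1321 0.1327 0.0135]
```

```bash
cat >> h.py <<'E'
from scipy.spatial.transform import Rotation as Ro
def go(x,y,z,rows=None):
    s=env.get_state(); w,a,b,c=s["orientation"]; R=Ro.from_quat([a,b,c,w])
    d=R.inv().apply(np.array([x,y,z])-s["tcp_pos"])/.02
    n=rows or int(np.ceil(abs(d).max())); tilt=np.degrees(np.arccos(-R.as_matrix()[2,2]))
    print("to",(x,y,z),"total",d.round(2),"rows",n,"each",(d/n).round(3),"clock",round(s["clock"],2),"gap",round(s["finger_gap"],4),"tcp",s["tcp_pos"].round(4),"F",s["wrist_force"].round(2),"tilt",round(tilt,2))
E
python3 -c "
from h import *
go(.493,.411,.16)"
```

```text
to (0.493, 0.411, 0.16) total [-15.95  -0.87   3.52] rows 16 each [-0.997 -0.054  0.22 ] clock 0.1 gap 0.0851 tcp [0.2001 0.5386 0.2305] F [-0.13  0.36 -0.67] tilt 0.09
```

Call:
{"name": "arm_command", "arguments": {"rows": [{"delta_pos": [-0.5,-0.03,0.1],"rot": [0,0,0],"fingers": 0},{"delta_pos": [-0.997,-0.054,0.22],"rot": [0,0,0],"fingers": 0},{"delta_pos": [-0.997,-0.054,0.22],"rot": [0,0,0],"fingers": 0},{"delta_pos": [-0.997,-0.054,0.22],"rot": [0,0,0],"fingers": 0},{"delta_pos": [-0.997,-0.054,0.22],"rot": [0,0,0],"fingers": 0},{"delta_pos": [-0.997,-0.054,0.22],"rot": [0,0,0],"fingers": 0},{"delta_pos": [-0.997,-0.054,0.22],"rot": [0,0,0],"fingers": 0},{"delta_pos": [-0.997,-0.054,0.22],"rot": [0,0,0],"fingers": 0},{"delta_pos": [-0.997,-0.054,0.22],"rot": [0,0,0],"fingers": 0},{"delta_pos": [-0.997,-0.054,0.22],"rot": [0,0,0],"fingers": 0},{"delta_pos": [-0.997,-0.054,0.22],"rot": [0,0,0],"fingers": 0},{"delta_pos": [-0.997,-0.054,0.22],"rot": [0,0,0],"fingers": 0},{"delta_pos": [-0.997,-0.054,0.22],"rot": [0,0,0],"fingers": 0},{"delta_pos": [-0.997,-0.054,0.22],"rot": [0,0,0],"fingers": 0},{"delta_pos": [-0.997,-0.054,0.22],"rot": [0,0,0],"fingers": 0},{"delta_pos": [-0.997,-0.054,0.22],"rot": [0,0,0],"fingers": 0},{"delta_pos": [-0.5,-0.03,0.12],"rot": [0,0,0],"fingers": 0},{"delta_pos": [0,0,0],"rot": [0,0,0],"fingers": 0}]}}

```text
clock: 1.9
tcp_pos: [0.4947, 0.4106, 0.1601]
orientation: [-0.0, 0.178, 0.984, -0.0]
wrist_force: [-0.7, -0.0, -0.5]
finger_gap: 0.0852
```

```bash
python3 -c "
from h import *
go(.493,.411,.064)
p,d=env.read_camera('side');q=cv2.resize(p[60:260,100:366],None,fx=3,fy=3);cv2.imwrite('pics/a1.png',q)"
```

```text
to (0.493, 0.411, 0.064) total [ 0.08 -0.01  4.8 ] rows 5 each [ 0.017 -0.002  0.961] clock 1.9 gap 0.0852 tcp [0.4947 0.4106 0.1601] F [-0.67 -0.01 -0.45] tilt 0.04
```

View pics/a1.png

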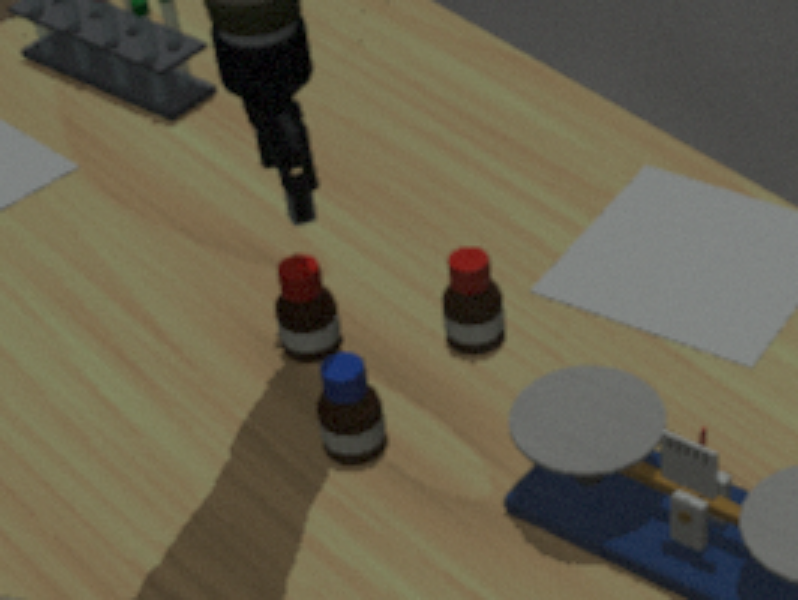

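The fingertip at (300,215) is directly over the near red cap at (300,265), and the other bottles are clear. I'll descend and grip.

Call:
{"name": "arm_command", "arguments": {"rows": [{"delta_pos": [0.08,0,0.8],"rot": [0,0,0],"fingers": 0},{"delta_pos": [0,0,1],"rot": [0,0,0],"fingers": 0},{"delta_pos": [0,0,1],"rot": [0,0,0],"fingers": 0},{"delta_pos": [0,0,1],"rot": [0,0,0],"fingers": 0},{"delta_pos": [0,0,0.6],"rot": [0,0,0],"fingers": 0},{"delta_pos": [0,0,0.4],"rot": [0,0,0],"fingers": 0},{"delta_pos": [0,0,0],"rot": [0,0,0],"fingers": 0.3},{"delta_pos": [0,0,0],"rot": [0,0,0],"fingers": 0.6},{"delta_pos": [0,0,0],"rot": [0,0,0],"fingers": 0.8},{"delta_pos": [0,0,0],"rot": [0,0,0],"fingers": 0.8},{"delta_pos": [0,0,0],"rot": [0,0,0],"fingers": 0.8},{"delta_pos": [0,0,0],"rot": [0,0,0],"fingers": 0.8}], "squeeze": 40}}

```text
clock: 3.15
tcp_pos: [0.4927, 0.4127, 0.0662]
orientation: [0.001, 0.177, 0.984, 0.001]
wrist_force: [-0.4, 1.2, 5.3]
finger_gap: 0.0366
```

```bash
python3 -c "
from h import *
go(.592,-.130,.25)"
```

```text
to (0.592, -0.13, 0.25) total [-14.12 -23.68  -9.22] rows 24 each [-0.588 -0.987 -0.384] clock 3.15 gap 0.0366 tcp [0.4927 0.4127 0.0662] F [-0.44  1.24  5.32] tilt 0.14
```

Call:
{"name": "arm_command", "arguments": {"rows": [{"delta_pos": [0,0,-0.5],"rot": [0,0,0],"fingers": 0.8},{"delta_pos": [0,0,-1],"rot": [0,0,0],"fingers": 0.8},{"delta_pos": [0,0,-1],"rot": [0,0,0],"fingers": 0.8},{"delta_pos": [0,0,-1],"rot": [0,0,0],"fingers": 0.8},{"delta_pos": [-0.3,-0.5,-1],"rot": [0,0,0],"fingers": 0.8},{"delta_pos": [-0.588,-0.987,-1],"rot": [0,0,0],"fingers": 0.8},{"delta_pos": [-0.588,-0.987,-1],"rot": [0,0,0],"fingers": 0.8},{"delta_pos": [-0.588,-0.987,-1],"rot": [0,0,0],"fingers": 0.8},{"delta_pos": [-0.588,-0.987,-0.7],"rot": [0,0,0],"fingers": 0.8},{"delta_pos": [-0.588,-0.987,-0.5],"rot": [0,0,0],"fingers": 0.8},{"delta_pos": [-0.588,-0.987,-0.5],"rot": [0,0,0],"fingers": 0.8},{"delta_pos": [-0.588,-0.987,0],"rot": [0,0,0],"fingers": 0.8},{"delta_pos": [-0.588,-0.987,0],"rot": [0,0,0],"fingers": 0.8},{"delta_pos": [-0.588,-0.987,0],"rot": [0,0,0],"fingers": 0.8},{"delta_pos": [-0.588,-0.987,0],"rot": [0,0,0],"fingers": 0.8},{"delta_pos": [-0.588,-0.987,0],"rot": [0,0,0],"fingers": 0.8},{"delta_pos": [-0.588,-0.987,0],"rot": [0,0,0],"fingers": 0.8},{"delta_pos": [-0.588,-0.987,0],"rot": [0,0,0],"fingers": 0.8},{"delta_pos": [-0.588,-0.987,0],"rot": [0,0,0],"fingers": 0.8},{"delta_pos": [-0.588,-0.987,0],"rot": [0,0,0],"fingers": 0.8}]}}

```text
clock: 5.15
tcp_pos: [0.5557, 0.0606, 0.2489]
orientation: [-0.001, 0.177, 0.984, -0.0]
wrist_force: [-0.4, -0.6, -1.1]
finger_gap: 0.0361
```

```bash
python3 -c "
from h import *
go(.592,-.130,.25)"
```

```text
to (0.592, -0.13, 0.25) total [-5.02 -8.3  -0.06] rows 9 each [-0.558 -0.922 -0.006] clock 5.15 gap 0.0361 tcp [0.5557 0.0606 0.2489] F [-0.44 -0.59 -1.06] tilt 0.06
```

Call:
{"name": "arm_command", "arguments": {"rows": [{"delta_pos": [-0.558,-0.922,0],"rot": [0,0,0],"fingers": 0.8},{"delta_pos": [-0.558,-0.922,0],"rot": [0,0,0],"fingers": 0.8},{"delta_pos": [-0.558,-0.922,0],"rot": [0,0,0],"fingers": 0.8},{"delta_pos": [-0.558,-0.922,0],"rot": [0,0,0],"fingers": 0.8},{"delta_pos": [-0.558,-0.922,0],"rot": [0,0,0],"fingers": 0.8},{"delta_pos": [-0.558,-0.922,0],"rot": [0,0,0],"fingers": 0.8},{"delta_pos": [-0.558,-0.922,0],"rot": [0,0,0],"fingers": 0.8},{"delta_pos": [-0.558,-0.922,0],"rot": [0,0,0],"fingers": 0.8},{"delta_pos": [-0.558,-0.922,0],"rot": [0,0,0],"fingers": 0.8},{"delta_pos": [0,0,0.5],"rot": [0,0,0],"fingers": 0.8},{"delta_pos": [0,0,0.5],"rot": [0,0,0],"fingers": 0.8},{"delta_pos": [0,0,0],"rot": [0,0,0],"fingers": 0.8}]}}

```text
clock: 6.35
tcp_pos: [0.591, -0.1278, 0.2266]
orientation: [-0.002, 0.177, 0.984, 0.001]
wrist_force: [0.0, 0.7, -1.3]
finger_gap: 0.0367
```

```bash
python3 -c "
from h import *
go(.592,-.130,.146)
p,d=env.read_camera('side');q=cv2.resize(p[80:280,230:496],None,fx=3,fy=3);cv2.imwrite('pics/a2.png',q)"
```

```text
to (0.592, -0.13, 0.146) total [-0.1  -0.09  4.03] rows 5 each [-0.021 -0.018  0.806] clock 6.35 gap 0.0367 tcp [ 0.591  -0.1278  0.2266] F [ 0.05  0.67 -1.34] tilt 0.26
```

View pics/a2.png

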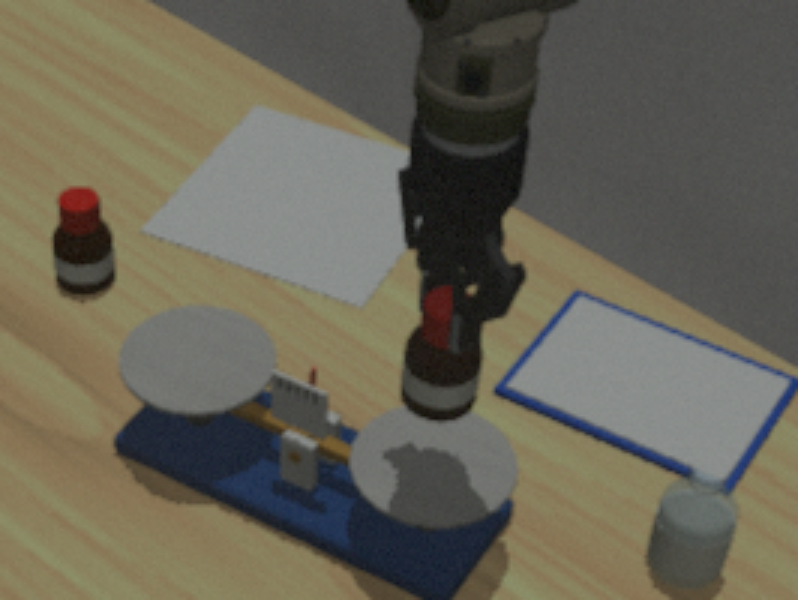

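The bottle hangs upright with its base at about (440,405), over the right pan at (433,465). I'll lower it and release.

Call:
{"name": "arm_command", "arguments": {"rows": [{"delta_pos": [-0.1,-0.09,0.7],"rot": [0,0,0],"fingers": 0.8},{"delta_pos": [0,0,1],"rot": [0,0,0],"fingers": 0.8},{"delta_pos": [0,0,0.8],"rot": [0,0,0],"fingers": 0.8},{"delta_pos": [0,0,0.4],"rot": [0,0,0],"fingers": 0.8},{"delta_pos": [0,0,0.3],"rot": [0,0,0],"fingers": 0.8},{"delta_pos": [0,0,0.3],"rot": [0,0,0],"fingers": 0.8},{"delta_pos": [0,0,0.3],"rot": [0,0,0],"fingers": 0.8},{"delta_pos": [0,0,0.25],"rot": [0,0,0],"fingers": 0.8},{"delta_pos": [0,0,0],"rot": [0,0,0],"fingers": 0.8},{"delta_pos": [0,0,0],"rot": [0,0,0],"fingers": 0.8}]}}

```text
clock: 7.4
tcp_pos: [0.5938, -0.1314, 0.148]
orientation: [0.0, 0.177, 0.984, -0.0]
wrist_force: [-0.6, -0.8, -1.2]
finger_gap: 0.0369
```

```bash
python3 -c "
from h import *
go(.592,-.130,.24)"
```

```text
to (0.592, -0.13, 0.24) total [ 0.11  0.03 -4.6 ] rows 5 each [ 0.022  0.006 -0.92 ] clock 7.4 gap 0.0369 tcp [ 0.5938 -0.1314  0.148 ] F [-0.63 -0.82 -1.21] tilt 0.0
```

Call:
{"name": "arm_command", "arguments": {"rows": [{"delta_pos": [0,0,0.1],"rot": [0,0,0],"fingers": 0.8},{"delta_pos": [0,0,0],"rot": [0,0,0],"fingers": 0.45},{"delta_pos": [0,0,0],"rot": [0,0,0],"fingers": 0.3},{"delta_pos": [0,0,0],"rot": [0,0,0],"fingers": 0.1},{"delta_pos": [0,0,0],"rot": [0,0,0],"fingers": 0},{"delta_pos": [0,0,0],"rot": [0,0,0],"fingers": 0},{"delta_pos": [0,0,0],"rot": [0,0,0],"fingers": 0},{"delta_pos": [0,0,-0.4],"rot": [0,0,0],"fingers": 0},{"delta_pos": [0,0,-1],"rot": [0,0,0],"fingers": 0},{"delta_pos": [0,0,-1],"rot": [0,0,0],"fingers": 0},{"delta_pos": [0,0,-1],"rot": [0,0,0],"fingers": 0},{"delta_pos": [0,0,-1],"rot": [0,0,0],"fingers": 0}]}}

```text
clock: 8.6
tcp_pos: [0.5938, -0.1313, 0.2354]
orientation: [0.0, 0.177, 0.984, 0.0]
wrist_force: [0.0, 0.0, 0.6]
finger_gap: 0.0854
```

```bash
python3 -c "
from h import *
p,d=env.read_camera('side');q=cv2.resize(p[80:280,230:496],None,fx=3,fy=3);cv2.imwrite('pics/a3.png',q)
go(.610,.311,.22)"
```

```text
to (0.61, 0.311, 0.22) total [ 7.02 21.01  0.92] rows 22 each [0.319 0.955 0.042] clock 8.65 gap 0.0854 tcp [ 0.5952 -0.1318  0.2392] F [-0.48  0.57  2.28] tilt 0.34
```

View pics/a3.png

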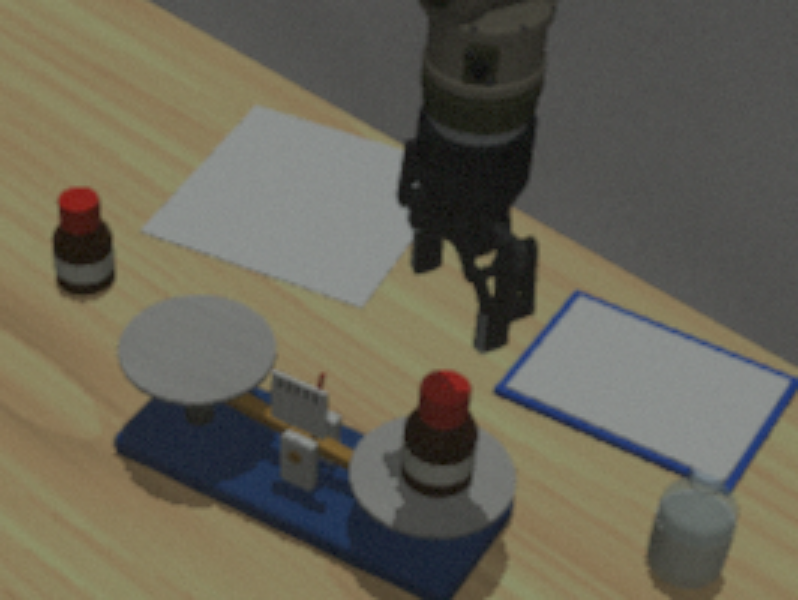

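The bottle stands upright near the right pan's centre, with its base at (438,480), and that pan is down. Now I'll go to the far bottle.

Call:
{"name": "arm_command", "arguments": {"rows": [{"delta_pos": [0.16,0.48,0],"rot": [0,0,0],"fingers": 0},{"delta_pos": [0.319,0.955,0],"rot": [0,0,0],"fingers": 0},{"delta_pos": [0.319,0.955,0],"rot": [0,0,0],"fingers": 0},{"delta_pos": [0.319,0.955,0],"rot": [0,0,0],"fingers": 0},{"delta_pos": [0.319,0.955,0],"rot": [0,0,0],"fingers": 0},{"delta_pos": [0.319,0.955,0],"rot": [0,0,0],"fingers": 0},{"delta_pos": [0.319,0.955,0],"rot": [0,0,0],"fingers": 0},{"delta_pos": [0.319,0.955,0],"rot": [0,0,0],"fingers": 0},{"delta_pos": [0.319,0.955,0],"rot": [0,0,0],"fingers": 0},{"delta_pos": [0.319,0.955,0],"rot": [0,0,0],"fingers": 0},{"delta_pos": [0.319,0.955,0],"rot": [0,0,0],"fingers": 0},{"delta_pos": [0.319,0.955,0],"rot": [0,0,0],"fingers": 0},{"delta_pos": [0.319,0.955,0],"rot": [0,0,0],"fingers": 0},{"delta_pos": [0.319,0.955,0],"rot": [0,0,0],"fingers": 0},{"delta_pos": [0.319,0.955,0.2],"rot": [0,0,0],"fingers": 0},{"delta_pos": [0.319,0.955,0.4],"rot": [0,0,0],"fingers": 0},{"delta_pos": [0.319,0.955,0.6],"rot": [0,0,0],"fingers": 0},{"delta_pos": [0.319,0.955,0.6],"rot": [0,0,0],"fingers": 0},{"delta_pos": [0.319,0.955,0.6],"rot": [0,0,0],"fingers": 0},{"delta_pos": [0.319,0.955,0.6],"rot": [0,0,0],"fingers": 0}]}}

```text
clock: 10.65
tcp_pos: [0.6059, 0.2626, 0.1722]
orientation: [-0.001, 0.177, 0.984, -0.0]
wrist_force: [-0.0, -0.6, 0.1]
finger_gap: 0.0855
```

Call:
{"name": "arm_command", "arguments": {"rows": [{"delta_pos": [0.319,0.955,0.4],"rot": [0,0,0],"fingers": 0},{"delta_pos": [0.319,0.955,0],"rot": [0,0,0],"fingers": 0},{"delta_pos": [0.16,0.48,0],"rot": [0,0,0],"fingers": 0},{"delta_pos": [0,0,0],"rot": [0,0,0],"fingers": 0}]}}

```text
clock: 11.05
tcp_pos: [0.6084, 0.3133, 0.1656]
orientation: [-0.0, 0.176, 0.984, 0.0]
wrist_force: [0.5, -0.0, 0.7]
finger_gap: 0.0856
```

```bash
python3 -c "
from h import *
go(.610,.311,.066)"
```

```text
to (0.61, 0.311, 0.066) total [-0.11 -0.08  4.98] rows 5 each [-0.023 -0.016  0.996] clock 11.05 gap 0.0856 tcp [0.6084 0.3133 0.1656] F [ 0.48 -0.03  0.73] tilt 0.01
```

Call:
{"name": "arm_command", "arguments": {"rows": [{"delta_pos": [-0.1,-0.08,0.8],"rot": [0,0,0],"fingers": 0},{"delta_pos": [0,0,1],"rot": [0,0,0],"fingers": 0},{"delta_pos": [0,0,1],"rot": [0,0,0],"fingers": 0},{"delta_pos": [0,0,1],"rot": [0,0,0],"fingers": 0},{"delta_pos": [0,0,0.8],"rot": [0,0,0],"fingers": 0},{"delta_pos": [0,0,0.4],"rot": [0,0,0],"fingers": 0},{"delta_pos": [0,0,0],"rot": [0,0,0],"fingers": 0.3},{"delta_pos": [0,0,0],"rot": [0,0,0],"fingers": 0.6},{"delta_pos": [0,0,0],"rot": [0,0,0],"fingers": 0.8},{"delta_pos": [0,0,0],"rot": [0,0,0],"fingers": 0.8},{"delta_pos": [0,0,0],"rot": [0,0,0],"fingers": 0.8},{"delta_pos": [0,0,0],"rot": [0,0,0],"fingers": 0.8}]}}

```text
clock: 12.25
tcp_pos: [0.6111, 0.31, 0.0675]
orientation: [0.001, 0.177, 0.984, 0.001]
wrist_force: [1.3, 1.6, 6.4]
finger_gap: 0.0371
```

```bash
python3 -c "
from h import *
go(.544,.084,.22)"
```

```text
to (0.544, 0.084, 0.22) total [ -0.81 -11.74  -7.65] rows 12 each [-0.067 -0.979 -0.637] clock 12.25 gap 0.0371 tcp [0.6111 0.31   0.0675] F [1.26 1.59 6.38] tilt 0.19
```

Call:
{"name": "arm_command", "arguments": {"rows": [{"delta_pos": [0,0,-0.5],"rot": [0,0,0],"fingers": 0.8},{"delta_pos": [0,0,-1],"rot": [0,0,0],"fingers": 0.8},{"delta_pos": [0,0,-1],"rot": [0,0,0],"fingers": 0.8},{"delta_pos": [0,0,-1],"rot": [0,0,0],"fingers": 0.8},{"delta_pos": [-0.03,-0.5,-1],"rot": [0,0,0],"fingers": 0.8},{"delta_pos": [-0.07,-0.98,-1],"rot": [0,0,0],"fingers": 0.8},{"delta_pos": [-0.07,-0.98,-1],"rot": [0,0,0],"fingers": 0.8},{"delta_pos": [-0.07,-0.98,-1],"rot": [0,0,0],"fingers": 0.8},{"delta_pos": [-0.07,-0.98,-0.5],"rot": [0,0,0],"fingers": 0.8},{"delta_pos": [-0.07,-0.98,-0.3],"rot": [0,0,0],"fingers": 0.8},{"delta_pos": [-0.07,-0.98,0],"rot": [0,0,0],"fingers": 0.8},{"delta_pos": [-0.07,-0.98,0],"rot": [0,0,0],"fingers": 0.8},{"delta_pos": [-0.07,-0.98,0],"rot": [0,0,0],"fingers": 0.8},{"delta_pos": [-0.07,-0.98,0],"rot": [0,0,0],"fingers": 0.8},{"delta_pos": [-0.07,-0.98,0],"rot": [0,0,0],"fingers": 0.8},{"delta_pos": [-0.07,-0.98,0],"rot": [0,0,0],"fingers": 0.8},{"delta_pos": [-0.03,-0.46,0.3],"rot": [0,0,0],"fingers": 0.8},{"delta_pos": [0,0,0.3],"rot": [0,0,0],"fingers": 0.8},{"delta_pos": [0,0,0],"rot": [0,0,0],"fingers": 0.8}]}}

```text
clock: 14.15
tcp_pos: [0.5428, 0.0836, 0.2182]
orientation: [-0.001, 0.177, 0.984, 0.0]
wrist_force: [0.4, 0.4, -2.5]
finger_gap: 0.0369
```

```bash
python3 -c "
from h import *
go(.544,.084,.163)
p,d=env.read_camera('side');q=cv2.resize(p[80:280,230:496],None,fx=3,fy=3);cv2.imwrite('pics/a4.png',q)"
```

```text
to (0.544, 0.084, 0.163) total [-0.05  0.04  2.76] rows 3 each [-0.018  0.014  0.92 ] clock 14.15 gap 0.0369 tcp [0.5428 0.0836 0.2182] F [ 0.38  0.38 -2.46] tilt 0.15
```

View pics/a4.png

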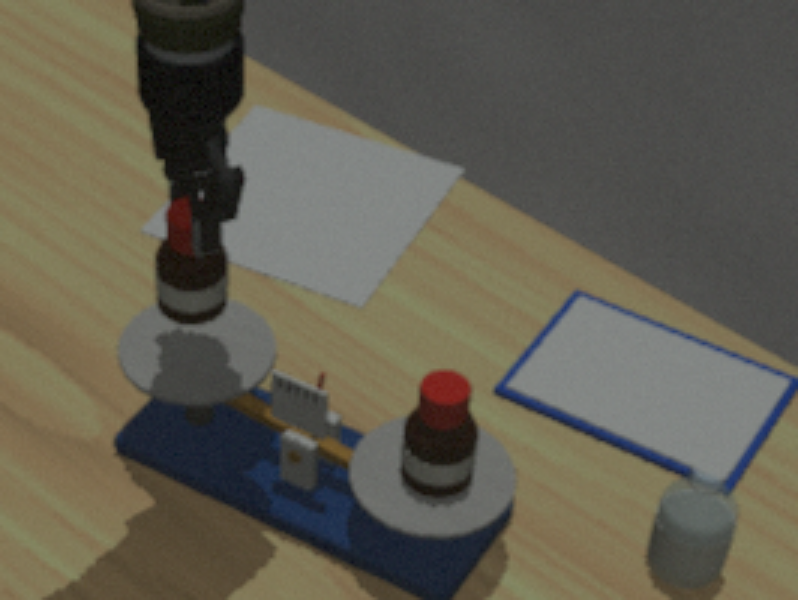

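The second bottle hangs upright with its base at (192,312), over the raised left pan at (197,348). I'll lower it to 96 mm, release, retreat upward and wait.

Call:
{"name": "arm_command", "arguments": {"rows": [{"delta_pos": [-0.05,0.04,0.6],"rot": [0,0,0],"fingers": 0.8},{"delta_pos": [0,0,0.6],"rot": [0,0,0],"fingers": 0.8},{"delta_pos": [0,0,0.5],"rot": [0,0,0],"fingers": 0.8},{"delta_pos": [0,0,0.3],"rot": [0,0,0],"fingers": 0.8},{"delta_pos": [0,0,0.3],"rot": [0,0,0],"fingers": 0.8},{"delta_pos": [0,0,0.25],"rot": [0,0,0],"fingers": 0.8},{"delta_pos": [0,0,0.2],"rot": [0,0,0],"fingers": 0.8},{"delta_pos": [0,0,0],"rot": [0,0,0],"fingers": 0.8},{"delta_pos": [0,0,0],"rot": [0,0,0],"fingers": 0.45},{"delta_pos": [0,0,0],"rot": [0,0,0],"fingers": 0.3},{"delta_pos": [0,0,0],"rot": [0,0,0],"fingers": 0.1},{"delta_pos": [0,0,0],"rot": [0,0,0],"fingers": 0},{"delta_pos": [0,0,0],"rot": [0,0,0],"fingers": 0},{"delta_pos": [0,0,0],"rot": [0,0,0],"fingers": 0},{"delta_pos": [0,0,-0.4],"rot": [0,0,0],"fingers": 0},{"delta_pos": [0,0,-1],"rot": [0,0,0],"fingers": 0},{"delta_pos": [0,0,-1],"rot": [0,0,0],"fingers": 0},{"delta_pos": [0,0,-1],"rot": [0,0,0],"fingers": 0},{"delta_pos": [0,0,-1],"rot": [0,0,0],"fingers": 0},{"delta_pos": [0,0,0],"rot": [0,0,0],"fingers": 0}]}}

```text
clock: 16.2
tcp_pos: [0.5466, 0.084, 0.2564]
orientation: [0.003, 0.177, 0.984, 0.001]
wrist_force: [0.9, 0.4, -0.4]
finger_gap: 0.0853
```

Call:
{"name": "arm_command", "arguments": {"rows": [{"delta_pos": [0,0,-0.5],"rot": [0,0,0],"fingers": 0},{"delta_pos": [0,0,0],"rot": [0,0,0],"fingers": 0},{"delta_pos": [0,0,0],"rot": [0,0,0],"fingers": 0},{"delta_pos": [0,0,0],"rot": [0,0,0],"fingers": 0},{"delta_pos": [0,0,0],"rot": [0,0,0],"fingers": 0}]}}

```text
clock: 16.7
tcp_pos: [0.5446, 0.0839, 0.2622]
orientation: [-0.001, 0.177, 0.984, -0.0]
wrist_force: [-0.5, -0.7, 0.1]
finger_gap: 0.0854
```

Run:
```python
from h import *
p,d=env.read_camera('side');q=cv2.resize(p[80:280,230:496],None,fx=3,fy=3);cv2.imwrite('pics/a5.png',q)
X=cloud("side",d)
t,dt=env.read_camera('top'); T=cloud("top",dt)
for nm,c in(("L",(.544,.084)),("R",(.592,-.13))):
    for v,Y in(("side",X),("top",T)):
        r=np.hypot(Y[...,0]-c[0],Y[...,1]-c[1]); z=Y[...,2]
        q=Y[(r<.04)&(z>.155)&(z<.205)]; print(nm,v,"pan z",np.median(z[(r>.042)&(r<.06)&(z>.06)&(z<.12)]).round(4),"cap",len(q),q.mean(0).round(4), np.percentile(q[:,2],90).round(4), ((q.min(0)+q.max(0))/2).round(4))
go(.592,-.130,.24); go(.544,.084,.24)
```

```text
L side pan z 0.0796 cap 209 [0.5407 0.0822 0.168 ] 0.1732 [0.5444 0.0856 0.1658]<stdin>:8: RuntimeWarning: Mean of empty slice.
  ret = um.true_divide(
Traceback (most recent call last):
IndexError: index -1 is out of bounds for axis 0 with size 0
```

View pics/a5.png

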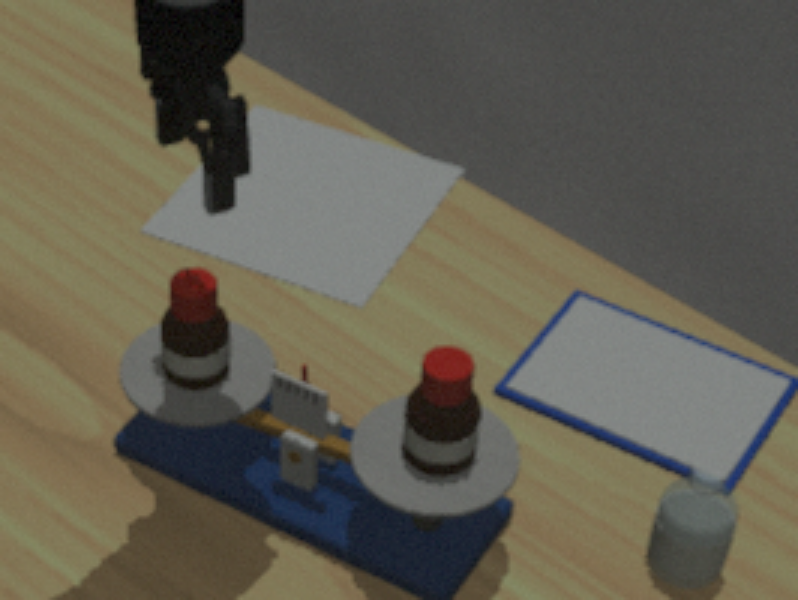

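The left pan at (197,370) has sunk to a measured 79.6 mm and the right pan at (435,453) has risen, so the left bottle is heavier. Both bottles stand upright. The gripper is already above the left one, so I'll grip it.

Call:
{"name": "arm_command", "arguments": {"rows": [{"delta_pos": [0,0,0.6],"rot": [0,0,0],"fingers": 0},{"delta_pos": [0,0,1],"rot": [0,0,0],"fingers": 0},{"delta_pos": [0,0,1],"rot": [0,0,0],"fingers": 0},{"delta_pos": [0,0,1],"rot": [0,0,0],"fingers": 0},{"delta_pos": [0,0,1],"rot": [0,0,0],"fingers": 0},{"delta_pos": [0,0,0.8],"rot": [0,0,0],"fingers": 0},{"delta_pos": [0,0,0.45],"rot": [0,0,0],"fingers": 0},{"delta_pos": [0,0,0],"rot": [0,0,0],"fingers": 0.3},{"delta_pos": [0,0,0],"rot": [0,0,0],"fingers": 0.6},{"delta_pos": [0,0,0],"rot": [0,0,0],"fingers": 0.8},{"delta_pos": [0,0,0],"rot": [0,0,0],"fingers": 0.8},{"delta_pos": [0,0,0],"rot": [0,0,0],"fingers": 0.8},{"delta_pos": [0,0,0],"rot": [0,0,0],"fingers": 0.8}]}}

```text
clock: 18.1
tcp_pos: [0.5458, 0.0842, 0.147]
orientation: [0.001, 0.177, 0.984, 0.0]
wrist_force: [0.4, 1.7, 4.8]
finger_gap: 0.0367
```

```bash
python3 -c "
from h import *
go(.495,-.349,.29)"
```

```text
to (0.495, -0.349, 0.29) total [ -5.17 -21.18  -7.17] rows 22 each [-0.235 -0.963 -0.326] clock 18.1 gap 0.0367 tcp [0.5458 0.0842 0.147 ] F [0.42 1.69 4.81] tilt 0.15
```

Call:
{"name": "arm_command", "arguments": {"rows": [{"delta_pos": [0,0,-0.3],"rot": [0,0,0],"fingers": 0.8},{"delta_pos": [0,0,-0.4],"rot": [0,0,0],"fingers": 0.8},{"delta_pos": [0,0,-0.5],"rot": [0,0,0],"fingers": 0.8},{"delta_pos": [0,0,-1],"rot": [0,0,0],"fingers": 0.8},{"delta_pos": [0,0,-1],"rot": [0,0,0],"fingers": 0.8},{"delta_pos": [0,0,-1],"rot": [0,0,0],"fingers": 0.8},{"delta_pos": [0,0,-1],"rot": [0,0,0],"fingers": 0.8},{"delta_pos": [0,0,-1],"rot": [0,0,0],"fingers": 0.8},{"delta_pos": [-0.12,-0.49,-1],"rot": [0,0,0],"fingers": 0.8},{"delta_pos": [-0.235,-0.963,0],"rot": [0,0,0],"fingers": 0.8},{"delta_pos": [-0.235,-0.963,0],"rot": [0,0,0],"fingers": 0.8},{"delta_pos": [-0.235,-0.963,0],"rot": [0,0,0],"fingers": 0.8},{"delta_pos": [-0.235,-0.963,0],"rot": [0,0,0],"fingers": 0.8},{"delta_pos": [-0.235,-0.963,0],"rot": [0,0,0],"fingers": 0.8},{"delta_pos": [-0.235,-0.963,0],"rot": [0,0,0],"fingers": 0.8},{"delta_pos": [-0.235,-0.963,0],"rot": [0,0,0],"fingers": 0.8},{"delta_pos": [-0.235,-0.963,0],"rot": [0,0,0],"fingers": 0.8},{"delta_pos": [-0.235,-0.963,0],"rot": [0,0,0],"fingers": 0.8},{"delta_pos": [-0.235,-0.963,0],"rot": [0,0,0],"fingers": 0.8},{"delta_pos": [-0.235,-0.963,0],"rot": [0,0,0],"fingers": 0.8}]}}

```text
clock: 20.1
tcp_pos: [0.5179, -0.1435, 0.2903]
orientation: [-0.0, 0.177, 0.984, -0.0]
wrist_force: [1.0, -0.5, -2.7]
finger_gap: 0.037
```

Call:
{"name": "arm_command", "arguments": {"rows": [{"delta_pos": [-0.235,-0.963,0],"rot": [0,0,0],"fingers": 0.8},{"delta_pos": [-0.235,-0.963,0],"rot": [0,0,0],"fingers": 0.8},{"delta_pos": [-0.235,-0.963,0],"rot": [0,0,0],"fingers": 0.8},{"delta_pos": [-0.235,-0.963,0],"rot": [0,0,0],"fingers": 0.8},{"delta_pos": [-0.235,-0.963,0],"rot": [0,0,0],"fingers": 0.8},{"delta_pos": [-0.235,-0.963,0.3],"rot": [0,0,0],"fingers": 0.8},{"delta_pos": [-0.235,-0.963,0.8],"rot": [0,0,0],"fingers": 0.8},{"delta_pos": [-0.235,-0.963,1],"rot": [0,0,0],"fingers": 0.8},{"delta_pos": [-0.235,-0.963,1],"rot": [0,0,0],"fingers": 0.8},{"delta_pos": [-0.235,-0.963,1],"rot": [0,0,0],"fingers": 0.8},{"delta_pos": [-0.12,-0.49,1],"rot": [0,0,0],"fingers": 0.8},{"delta_pos": [0,0,1],"rot": [0,0,0],"fingers": 0.8},{"delta_pos": [0,0,0.5],"rot": [0,0,0],"fingers": 0.8},{"delta_pos": [0,0,0],"rot": [0,0,0],"fingers": 0.8}]}}

```text
clock: 21.5
tcp_pos: [0.4932, -0.3488, 0.1564]
orientation: [-0.002, 0.177, 0.984, 0.001]
wrist_force: [0.3, 0.5, -1.7]
finger_gap: 0.0367
```

```bash
python3 -c "
from h import *
go(.495,-.349,.071)
p,d=env.read_camera('side');q=cv2.resize(p[140:400,270:530],None,fx=2.3,fy=2.3);cv2.imwrite('pics/a6.png',q)"
```

```text
to (0.495, -0.349, 0.071) total [-0.1   0.01  4.27] rows 5 each [-0.021  0.003  0.854] clock 21.5 gap 0.0367 tcp [ 0.4932 -0.3488  0.1564] F [ 0.28  0.53 -1.71] tilt 0.22
```

View pics/a6.png

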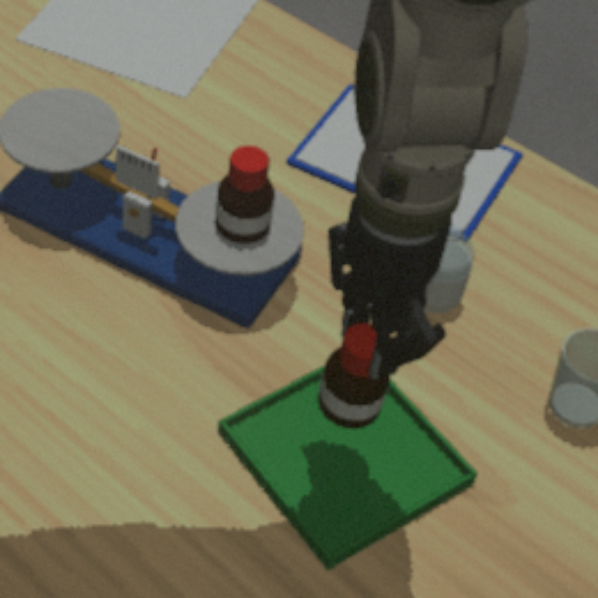

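The heavy bottle hangs upright with its base at (350,410), and the tray centre is at about (347,460). The lighter bottle still stands on the right pan at (243,225). I'll lower it and release.

Call:
{"name": "arm_command", "arguments": {"rows": [{"delta_pos": [-0.1,0,0.8],"rot": [0,0,0],"fingers": 0.8},{"delta_pos": [0,0,1],"rot": [0,0,0],"fingers": 0.8},{"delta_pos": [0,0,1],"rot": [0,0,0],"fingers": 0.8},{"delta_pos": [0,0,0.6],"rot": [0,0,0],"fingers": 0.8},{"delta_pos": [0,0,0.3],"rot": [0,0,0],"fingers": 0.8},{"delta_pos": [0,0,0.25],"rot": [0,0,0],"fingers": 0.8},{"delta_pos": [0,0,0.2],"rot": [0,0,0],"fingers": 0.8},{"delta_pos": [0,0,0],"rot": [0,0,0],"fingers": 0.8},{"delta_pos": [0,0,0],"rot": [0,0,0],"fingers": 0.8}]}}

```text
clock: 22.45
tcp_pos: [0.4964, -0.3506, 0.0754]
orientation: [0.0, 0.177, 0.984, -0.0]
wrist_force: [-0.1, -0.2, -2.7]
finger_gap: 0.0367
```

```bash
python3 -c "
from h import *
go(.495,-.349,.071)"
```

```text
to (0.495, -0.349, 0.071) total [0.09 0.05 0.22] rows 1 each [0.091 0.05  0.219] clock 22.45 gap 0.0367 tcp [ 0.4964 -0.3506  0.0754] F [-0.07 -0.19 -2.67] tilt 0.04
```

Wrist force still shows the bottle's weight, so I'll go a few mm lower before releasing.

Call:
{"name": "arm_command", "arguments": {"rows": [{"delta_pos": [0,0,0.12],"rot": [0,0,0],"fingers": 0.8},{"delta_pos": [0,0,0.08],"rot": [0,0,0],"fingers": 0.8},{"delta_pos": [0,0,0],"rot": [0,0,0],"fingers": 0.8}]}}

```text
clock: 22.75
tcp_pos: [0.4975, -0.351, 0.074]
orientation: [0.002, 0.177, 0.984, -0.001]
wrist_force: [-0.9, 2.8, 11.2]
finger_gap: 0.0367
```

Contact confirmed. I'll release and retreat.

Call:
{"name": "arm_command", "arguments": {"rows": [{"delta_pos": [0,0,-0.05],"rot": [0,0,0],"fingers": 0.8},{"delta_pos": [0,0,0],"rot": [0,0,0],"fingers": 0.45},{"delta_pos": [0,0,0],"rot": [0,0,0],"fingers": 0.3},{"delta_pos": [0,0,0],"rot": [0,0,0],"fingers": 0.1},{"delta_pos": [0,0,0],"rot": [0,0,0],"fingers": 0},{"delta_pos": [0,0,0],"rot": [0,0,0],"fingers": 0},{"delta_pos": [0,0,0],"rot": [0,0,0],"fingers": 0},{"delta_pos": [0,0,-0.4],"rot": [0,0,0],"fingers": 0},{"delta_pos": [0,0,-1],"rot": [0,0,0],"fingers": 0},{"delta_pos": [0,0,-1],"rot": [0,0,0],"fingers": 0},{"delta_pos": [0,0,-1],"rot": [0,0,0],"fingers": 0},{"delta_pos": [0,0,-1],"rot": [0,0,0],"fingers": 0},{"delta_pos": [0,0,-0.6],"rot": [0,0,0],"fingers": 0},{"delta_pos": [0,0,0],"rot": [0,0,0],"fingers": 0},{"delta_pos": [0,0,0],"rot": [0,0,0],"fingers": 0},{"delta_pos": [0,0,0],"rot": [0,0,0],"fingers": 0}]}}

```text
clock: 24.35
tcp_pos: [0.4956, -0.3499, 0.1706]
orientation: [-0.001, 0.177, 0.984, 0.001]
wrist_force: [0.3, -0.0, 0.7]
finger_gap: 0.0855
```

Run:
```python
from h import *
p,d=env.read_camera('side');cv2.imwrite('pics/a7.png',cv2.resize(p[140:400,270:530],None,fx=2.3,fy=2.3))
X=cloud("side",d)
for nm,c,z0,z1 in(("tray",(.496,-.35),.085,.11),("panR",(.592,-.13),.155,.185)):
    r=np.hypot(X[...,0]-c[0],X[...,1]-c[1]); q=X[(r<.05)&(X[...,2]>z0)&(X[...,2]<z1)]
    print(nm,len(q),((q.min(0)+q.max(0))/2).round(4),np.ptp(q,0).round(3))
go(.5,-.35,.2)
```

```text
tray 285 [ 0.4943 -0.3495  0.0939] [0.039 0.038 0.018]
panR 236 [ 0.595  -0.1323  0.1657] [0.041 0.039 0.021]
to (0.5, -0.35, 0.2) total [-0.21  0.07 -1.47] rows 2 each [-0.105  0.035 -0.737] clock 24.4 gap 0.0855 tcp [ 0.4955 -0.3498  0.1705] F [-0.23 -0.74 -0.28] tilt 0.13
```

View pics/a7.png

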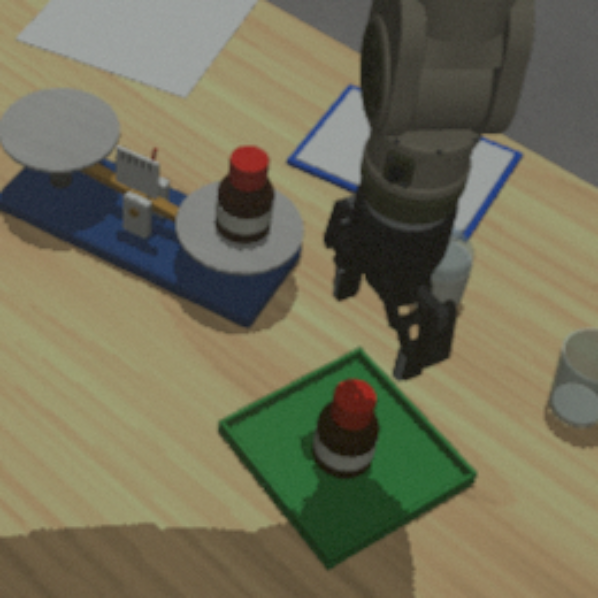

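The heavier bottle stands upright in the tray centre at (345,460). The lighter one stands on the right pan at (243,225), and the gripper is clear of both.

```bash
python3 -c "
from workcell import env
print(env.hand_in())"
```

```text
the job is handed in; nothing more can be done
None
```

I weighed the two red-capped bottles and handed the job in at about 24.4 s on the clock. The heavier one is now in the green tray and the lighter one is still on its pan.

- **Weighing:** I put the nearer bottle on the right pan (-y side) and the farther one on the left pan. With both released, the left pan sank to a measured 79.6 mm. In the picture the right pan had risen, so the farther bottle was the heavier.
- **Final check, heavier bottle:** it stands upright in the tray, within about 2 mm of the estimated tray centre.
- **Final check, lighter bottle:** it stands upright on the right pan, about 4 mm from the pan's centre, and nothing touches it.
- **Gripper:** it is open, with its tips about 70 mm above the cap of the bottle in the tray.

One check failed during weighing: the top-camera measurement of the pan heights found no points on the cap, because the gripper was directly above it. The script stopped before it reached the right pan, so that comparison rests on the side camera's left-pan height and its picture. When setting the bottle in the tray, the first lowering stopped short of the floor according to the wrist force. I lowered it about 4 mm more, and the force rose to 11 N in contact before I released.

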